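Set the foot of the cookbook stand and clamp it

TASK

The front leg of the cookbook stand is spring-loaded and too short. With the cam lever still open, draw the leg out by its cross foot until its pointer is level with the marker clip on the guide, hold it there and pinch the lever fully closed against the grip post. Finish while still holding: lever and post stay pinched between the fingers, with the leg at the mark; do not disturb the marker or the things standing around.

Things in the scene. Friction and masses are not known exactly. Their poses are not given: they have to be found in the camera images.
- stand: Fixed wooden cookbook stand: base board 195 x 200 x 12 mm, two steel guide walls (tops 30 mm up) along x with the leg between, and from 95 mm behind the origin a leaning board 220 mm wide, 225 mm high, with an open book. Origin at table height under the guide, 25 mm behind the base's front edge; -x points out of the front, roughly to the robot, z up.
- leg (a joint): Extension of the aluminium leg in m, 0 fully in to 0.11 fully out along the stand's -x. A spring draws it back in (3.6 N at 0, 5 N at 0.11): it returns when let go. The closed lever does not hold it alone; the hand must. Leg bar 23 mm wide, top 25.5 mm above the table.
- pinch (a point): Where to pinch: point on the leg, between post and closed lever, 42 mm above the table; moves with the leg, axes as the stand's. The inner face of the cross foot lies 13 mm from it toward -x. Open fingers come down astride post and lever, just inboard of the foot, pull on the foot, then close along y (to 26 mm).
- foot (a point): Centre of the inner (+x) face of the leg's cross foot, 42 mm above the table; the face to pull on. The foot is a black upright bar, 130 mm along y, 16 mm thick, from the table to 58 mm; axes as the stand's.
- pointer (a point): Top of the pointer tooth on the steel fin at the leg's inner end, 45 mm above the table; moves with the leg.
- mark (a point): Top of the tooth of the black marker clip on the guide wall on the stand's +y side; axes as the stand's. Leg at the mark: pointer and mark are level along the stand's x axis (they stay 2 mm apart in y). The clip sits stiffly (30 N) at 0.03 to 0.065 m of leg extension.
- lever_angle (a joint): Cam lever angle in rad: 0 open (paddle splayed out to the stand's +y), 0.22 fully closed, flat beside the post. The pivot is upright, 70 mm from point pinch toward the stand's +x; the lever takes about 2 N at the pinch point and stays where it is left.
- grip_post: Aluminium post fixed on the leg, 85 x 12 x 36 mm. Relative to point pinch it spans x -13 to +72 mm, y -13 to -1 mm, and it stands 25 to 61 mm above the table. This body's origin is at table height, 115 mm from point pinch toward +x.
- cam_lever: Cam lever: steel paddle 72 x 12 x 32 mm, 29 to 61 mm above the table, on the post's +y side. Origin on the lever's pivot; it runs along its own -x. Relative to point pinch its outer face is at y +13 mm closed; open about +28 mm there, +30 mm at the tip.
- pepper: Bystander: pepper shaker, 44 mm across, 90 mm high, standing on the stand's +y side; origin under its centre.
- spice: Bystander: spice jar with dark lid, 41 mm across, 105 mm high, standing on the stand's -y side; origin under its centre.
- mug: Bystander: white mug with a broad band, 86 x 124 x 101 mm, to the right; origin under its centre.
- spoon: Bystander: spoon with a green handle, 201 x 40 x 18 mm, lying at the left front; origin under its centre.

How it is judged:
On the way:
1. the leg is drawn out to the mark (within 5 mm) while the lever is still open (x of pointer in the frame of mark between -0.005 and 0.005 m and value of joint lever_angle below 0.09 rad), for 0.2 s.
At the end, for the whole second after the job is handed in: The pointer is within 5 mm of the mark along the guide, the lever is closed (over 0.19 of 0.22 rad), the fingers still pinch lever and post (over 3 N on each) and the leg is at rest in the hand (x of pointer in the frame of mark between -0.005 and 0.005 m and value of joint lever_angle above 0.19 rad and contact force between the fingers and grip_post above 3 N and contact force between the fingers and cam_lever above 3 N and velocity of joint leg between -0.01 and 0.01 m/s); the arm keeps its last pose, push and grip.
It fails at once if the lever is closed more than halfway while the leg is over 10 mm from the mark (value of joint lever_angle above 0.13 rad and (x of pointer in the frame of mark above 0.01 m or x of pointer in the frame of mark below -0.01 m)).
It fails at once if the marker clip is pushed off its place (over 5 mm) (distance of mark from where it was at the start of the episode above 0.005 m).
It fails at once if a bystander is disturbed (moved over 25 mm) (distance of any of pepper, spice, mug, spoon from where it was at the start of the episode above 0.025 m).
It also fails if it takes over 32 s, if anything falls off the work surface, if the arm or the gripper's body presses on something with over 40 N, if the wrist force passes 120 N, or if a joint passes its speed limit or range.

ROBOT

A 6-joint arm with a two-finger parallel gripper is mounted at the origin on a cart in front of the work surface, level with it; the furniture and walls round the work are solid. World frame = base frame: x ahead of the robot, y to its left, z up, the work surface at z = 0. Lengths are in m, angles in rad, forces in N, time in s.
With the tool pointing down it reaches from about 0.3 to 0.85 m from the base axis. Payload 4.2 kg.
Tool frame: the origin (TCP) lies on the centre line of the jaws, within the pads' length; the fingertips stand 14 mm ahead of it and the grasp point (between the pads) lies 5 mm behind it (r.tcp_to_tips is the distance from the TCP to the fingertips, in m); z points along the fingers, y is the line along which they close (so a half turn about z gives the same grasp; the last joint's range is limited). The gripper opens to 91 mm and grips with 3 to 60 N. Pads are 32 mm wide; open, the fingers measure 118 mm over their backs; the gripper's body (76 mm by 178 mm) begins 60 mm behind the grasp point.
Start: joints at [1.284, 0.32, 1.565, -0, 1.257, -0.02], TCP at [0.152, 0.555, 0.202] pointing down, gripper open.
Joint ranges: [-3.11, 3.11], [-0.84, 2.01], [0.21, 2.61], [-1.34, 4.49], [0.05, 2.63], [-2.56, 2.56]. Speed limits (rad/s): [2.57, 2.57, 3.14, 3.14, 3.14, 3.14].

INTERFACE

Orientations are given as a unit quaternion [w, x, y, z].
In Python, from workcell import r, capture gives the robot as it stands.
- The arm moves only by the tool apply_moves, never from a script. Its argument "targets" is a list of rows, each a list of 6 numbers: the shift along the world's x, y, z in cm, then the turn, a rotation vector about the world's x, y, z in degrees. In form: [[tx, ty, tz, ax, ay, az], ...]. A call has 1 to 20 rows; each row shifts and turns the commanded pose from where the row before left it; what a row does not reach is not made up. A row lasts 1/12 s, in which the tool goes at most 41.7 mm and 7.16 degrees, less where a joint would pass 70% of its speed; a pose out of reach is approached as far as the arm can. A call is refused whole if a number of a shift passes 4.17 or a number of a turn 7.16, either way. A call with a gripper value outside its range is refused whole. "hand" is the opening, from -1 (shut) to 1 (fully open), set as the call begins (left out, the last holds). The fingers move at their own pace and stop on an object; "squeeze" is the grip in N (left out, the last holds). Time passes only in rows, so rows that do not move let the fingers close. It gives the time, the measured TCP pose, the force, the opening and the grip force at its end, in the units of the state.
- r.observe(): the state, without advancing time (a new reading comes with each control period).
- capture(name): name is "side" or "top" or "wrist"; returns a dict with "color" (400x640x3 uint8, red, green, blue), "fx", "fy", "cx", "cy" (pixels), "dist_coeffs" ([k1, k2, p1, p2, k3] as OpenCV has them; the pictures are not rectified), "extrinsics" (4x4, takes a point from camera to world coordinates); the wrist camera has in their place "mount" (4x4, takes a point from camera to tool coordinates, whose origin is the TCP and whose axes are the flange's). Camera axes: x right, y up, looking along -z (the intrinsics and any distortion apply to the point x, -y, -z); pixel columns grow to the right and rows downward; lengths in m; the calibration is good to about 2 mm. A picture is of the moment at which its call begins: read the wrist's pose just before it. There is no depth.
- r.hand_in(): hands the job in; it is judged then, once.
The state is a dict: "clock": time; "qpos": joint angles; "qvel": joint speeds; "effort": joint torques, N m; "position": TCP position; "tcp_rot": TCP orientation; "wrist_force": force on the tool from outside, world axes, zero at the start; "ft_torque": the same for the moment, N m; "gripper_width": opening from 0.0 (shut) to 1.0 (fully open); "grasp_force": force on a finger pad.
Only numpy, scipy, OpenCV 4.12 (cv2) and the standard library are available. Lean on these libraries where they do the work, as an engineer would, in place of code of your own. Each camera call takes 0.05 s, during which the arm holds its last target. There are 200 camera calls.

## Working session

There is one attempt and no reset: what is moved stays moved. The work goes in short steps, Python scripts to look and compute and a tool call to move; the robot and the scene stay as the last step left them, time stands still between calls to the robot, and variables do not carry over. Pictures are saved under pics/ and viewed, at most 10 in all, crops included, and the job is handed in when it is done.

Besides the shell and the picture viewer there is one more tool, called after ">>>" in YAML: its name, and indented under it one key for each argument. apply_moves: Moves the arm, as the interface text tells. Its arguments: {"type":"object","properties":{"targets":{"type":"array"},"hand":{"type":"number"},"squeeze":{"type":"number"}},"required":["targets"]}

```bash
mkdir -p pics; cat > h.py <<'E'
import numpy as np, cv2, json
from workcell import r, capture
def save(n,name):
    c=capture(n); cv2.imwrite(f'pics/{name}.png',c['color'][:,:,::-1])
    d={k:(np.asarray(v).tolist()) for k,v in c.items() if k!='color'}; json.dump(d,open(f'pics/{name}.json','w')); return c
def ray(c,u,v):
    K=np.array([[c['fx'],0,c['cx']],[0,c['fy'],c['cy']],[0,0,1]]);
    p=cv2.undistortPoints(np.array([[[u,v]]],float),K,np.array(c['dist_coeffs'],float))[0,0]
    E=np.array(c['extrinsics']); return E[:3,3],E[:3,:3]@np.array([p[0],-p[1],-1])
def atz(c,u,v,z):
    o,d=ray(c,u,v); return o+d*(z-o[2])/d[2]
def proj(c,P):
    K=np.array([[c['fx'],0,c['cx']],[0,c['fy'],c['cy']],[0,0,1]]); E=np.array(c['extrinsics'])
    q=(np.asarray(P,float).reshape(-1,3)-E[:3,3])@E[:3,:3]; q=q*[1,-1,-1]
    return cv2.projectPoints(q,np.zeros(3),np.zeros(3),K,np.array(c['dist_coeffs'],float))[0][:,0]
def load(n): return json.load(open(f'pics/{n}.json'))
E
python3 - <<'E'
from h import *
for n in('top','side'):
    c=save(n,n+'0'); print(n,c['fx'],c['dist_coeffs'],np.round(c['extrinsics'],3).tolist())
print(r.observe())
E
```

```text
top 395.9962013957195 [-0.00343476  0.          0.          0.          0.        ] [[-0.014, 0.992, -0.128, 0.371], [-1.0, -0.016, -0.013, -0.049], [-0.015, 0.128, 0.992, 1.326], [0.0, 0.0, 0.0, 1.0]]
side 461.46796890187386 [-0.05071103  0.          0.          0.          0.        ] [[0.97, 0.164, -0.179, 0.271], [-0.243, 0.614, -0.751, -1.132], [-0.013, 0.772, 0.635, 0.99], [0.0, 0.0, 0.0, 1.0]]
{'clock': 0.1, 'qpos': array([ 1.28396601e+00,  3.20237684e-01,  1.56554105e+00,  1.25697393e-07,
        1.25738969e+00, -1.99676512e-02]), 'qvel': array([-0.00031188, -0.00121562, -0.00170534, -0.00016126,  0.00167228,
        0.00089167]), 'effort': array([ 7.55320962e-04, -4.13329411e+01, -2.32511759e+01,  7.26930192e-02,
        4.22953838e-02, -4.51818858e-05]), 'position': array([0.15148186, 0.55420897, 0.20100499]), 'tcp_rot': array([-1.20445745e-04,  1.33035728e-01,  9.91110929e-01, -7.78619936e-04]), 'wrist_force': array([0.42199459, 0.27263439, 0.32344212]), 'ft_torque': array([-0.03595481, -0.03535098,  0.01122836]), 'grasp_force': 0.0, 'gripper_width': 0.9979558812464326}
```

View pics/top0.png

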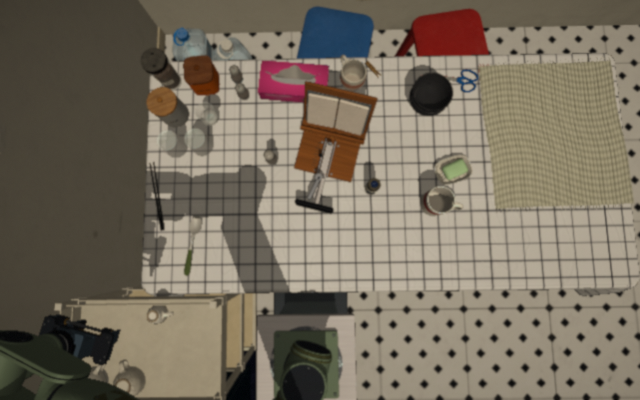

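View pics/side0.png

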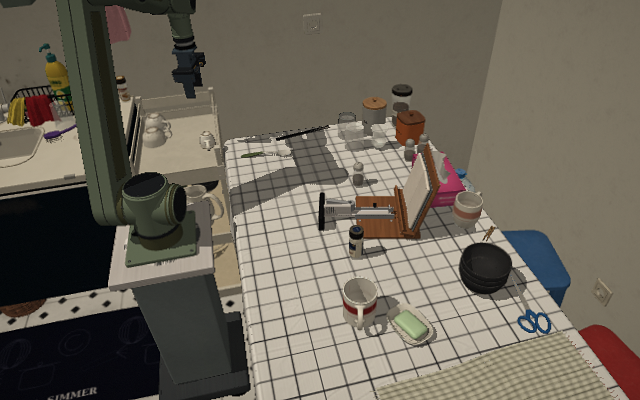

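The top view shows the stand around (330,150), the foot at (314,206), the pepper shaker at (270,155) and the spice jar at (372,185). I'll enlarge both views.

```bash
python3 - <<'E'
from h import *
t=cv2.imread('pics/top0.png'); s=cv2.imread('pics/side0.png')
cv2.imwrite('pics/tc.png',cv2.resize(t[130:220,290:380],(600,600)[:2],interpolation=cv2.INTER_CUBIC)) # x6.667
cv2.imwrite('pics/sc.png',cv2.resize(s[185:245,310:430],(800,400),interpolation=cv2.INTER_CUBIC)) # x6.667
E
```

```text
(no output)
```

View pics/tc.png

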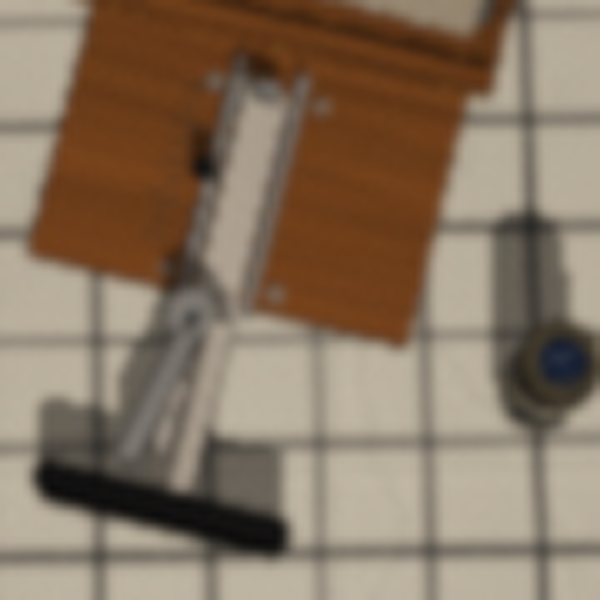

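View pics/sc.png

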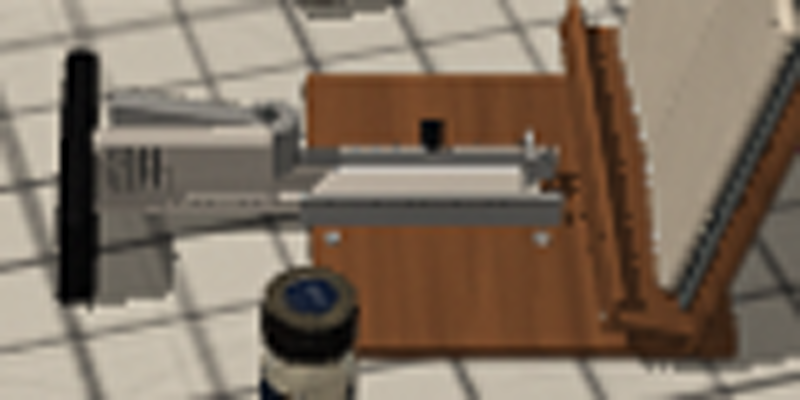

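```bash
python3 - <<'E'
from h import *
t=load('top0'); s=load('side0')
T=lambda x,y,z: atz(t,290+(x+.5)/6.667-.5,130+(y+.5)/6.667-.5,z)
S=lambda x,y,z: atz(s,310+(x+.5)/6.667-.5,185+(y+.5)/6.667-.5,z)
L=T(30,250,.012);R=T(408,345,.012); print('base',L,R,np.linalg.norm(L-R))
d=(R-L)[:2]; yaw=np.arctan2(d[0],-d[1]); print('yaw from base',np.degrees(np.arctan2(d[0],-d[1])))
print('side base corners',S(308,75,.012),S(330,355,.012))
fl=T(42,470,.058);fr=T(287,527,.058); print('foot',fl,fr,np.linalg.norm(fl-fr))
print('side foot',S(81,52,.058),S(78,215,.058))
print('pointer S',S(529,132,.045),'mark S',S(432,122,.045),'mark T',T(205,150,.045))
print('pepper',T(270,155,0)*0+atz(t,270,160,0),'spice',T(565,358,.105))
print('spice side',S(310,295,.105))
E
```

```text
base [0.63970587 0.03108574 0.012     ] [ 0.58774017 -0.1589765   0.012     ] 0.19703829548130442
yaw from base -15.29174083782213
side base corners [0.63689031 0.03008648 0.012     ] [ 0.58875254 -0.1681186   0.012     ]
foot [0.52182668 0.02336526 0.058     ] [ 0.49228094 -0.09453583  0.058     ] 0.12154676901529053
side foot [0.51776297 0.02127465 0.058     ] [ 0.48890466 -0.09562794  0.058     ]
pointer S [ 0.71432462 -0.07828696  0.045     ] mark S [ 0.67185702 -0.0591633   0.045     ] mark T [ 0.68195486 -0.05821091  0.045     ]
pepper [0.66822179 0.1140516  0.        ] spice [ 0.56500372 -0.22424495  0.105     ]
spice side [ 0.56089574 -0.22284119  0.105     ]
```

>>> apply_moves:
  targets:
    - [1,-1.5,0,0,0,0]
    - [1.9,-2.9,0,0,0,0]
    - [1.9,-2.9,0,0,0,0]
    - [1.9,-2.9,0,0,0,0]
    - [1.9,-2.9,0,0,0,0]
    - [1.9,-2.9,0,0,0,0]
    - [1.9,-2.9,0,0,0,0]
    - [1.9,-2.9,0,0,0,0]
    - [1.9,-2.9,0,0,0,0]
    - [1.9,-2.9,0,0,0,0]
    - [1.9,-2.9,0,0,0,0]
    - [1.9,-2.9,0,0,0,0]
    - [1.9,-2.9,0,0,0,0]
    - [1.9,-2.9,0,0,0,0]
    - [1.9,-2.9,0,0,0,0]
    - [1.9,-2.9,0,0,0,0]
    - [1.9,-2.9,0,0,0,0]
    - [1.9,-2.9,0,0,0,0]
    - [1.9,-2.9,0,0,0,0]
    - [1.9,-2.9,0,0,0,0]
  hand: 1

```text
clock: 1.77
position: [0.523, -0.013, 0.2014]
tcp_rot: [-0.0, 0.133, 0.991, 0.0]
wrist_force: [0.3, -0.1, 0.4]
gripper_width: 0.997
grasp_force: 0.0
```

>>> apply_moves:
  targets:
    - [1.5,-1.0,0,0,0,0]
    - [0,0,0,0,0,0]
    - [0,0,0,0,0,0]
    - [0,0,0,0,0,0]

```text
clock: 2.1
position: [0.5366, -0.0208, 0.2013]
tcp_rot: [-0.001, 0.133, 0.991, 0.0]
wrist_force: [-0.6, -0.0, -0.1]
gripper_width: 1.003
grasp_force: 0.0
```

```bash
python3 - <<'E'
from h import *
from scipy.spatial.transform import Rotation as Ro
o=r.observe(); c=capture('wrist')
M=np.eye(4); M[:3,:3]=Ro.from_quat(np.roll(o['tcp_rot'],-1)).as_matrix(); M[:3,3]=o['position']
E=M@np.array(c['mount']); c['extrinsics']=E
cv2.imwrite('pics/w1.png',c['color'][:,:,::-1]); json.dump({k:np.asarray(v).tolist() for k,v in c.items() if k!='color'},open('pics/w1.json','w'))
print(o['clock'],o['position'],o['tcp_rot'],E.round(3).tolist())
E
```

```text
2.1 [ 0.53662837 -0.0207732   0.20128438] [-9.52070780e-04  1.32927778e-01  9.91125251e-01  1.91030665e-04] [[0.264, -0.933, -0.245, 0.467], [0.964, 0.255, 0.068, -0.002], [-0.001, -0.255, 0.967, 0.385], [0.0, 0.0, 0.0, 1.0]]
```

View pics/w1.png

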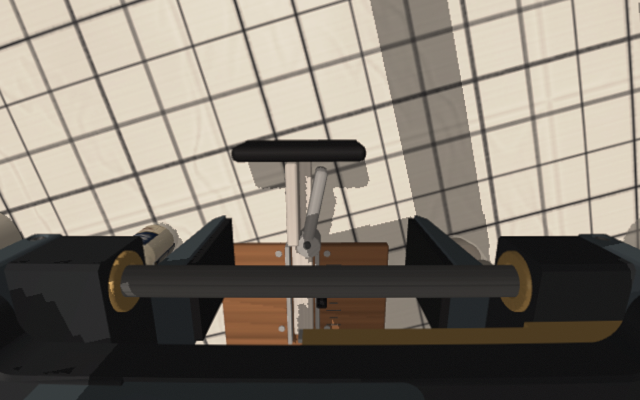

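```bash
python3 - <<'E'
from h import *
c=load('w1'); yaw=-2*np.arctan2(.13293,.991125); X=np.array([np.cos(yaw),np.sin(yaw)]);Y=np.array([-X[1],X[0]]); print(np.degrees(yaw))
tcp=np.array([.53663,-.02077])
def P(n,u,v,z):
    p=atz(c,u,v,z); q=p[:2]-tcp; print(n,p.round(4),'rel tcp stand x,y',(q@X).round(4),(q@Y).round(4))
P('footL in',233,161,.058);P('footR in',365,161,.058);P('footL top-out',235,145,.058)
P('post tipL',286,161,.061);P('post tipR',299,161,.061);P('lever tip',321,167,.061);P('lever tip outer',328,172,.061)
P('baseL',233,243,.012);P('baseR',388,243,.012);P('markclip',322,297,.045)
P('spice',160,235,.105)
E
```

```text
-15.277884137022172
footL in [ 0.4936 -0.0955  0.058 ] rel tcp stand x,y -0.0218 -0.0834
footR in [0.5269 0.0258 0.058 ] rel tcp stand x,y -0.0217 0.0424
footL top-out [ 0.4797 -0.0887  0.058 ] rel tcp stand x,y -0.037 -0.0806
post tipL [ 0.5067 -0.0463  0.061 ] rel tcp stand x,y -0.0222 -0.0325
post tipR [ 0.5099 -0.0345  0.061 ] rel tcp stand x,y -0.0221 -0.0203
lever tip [ 0.5209 -0.016   0.061 ] rel tcp stand x,y -0.0164 0.0005
lever tip outer [ 0.5273 -0.0108  0.061 ] rel tcp stand x,y -0.0116 0.0071
baseL [ 0.5878 -0.1397  0.012 ] rel tcp stand x,y 0.0808 -0.1013
baseR [0.6352 0.0333 0.012 ] rel tcp stand x,y 0.0808 0.0782
markclip [ 0.6635 -0.0537  0.045 ] rel tcp stand x,y 0.1311 0.0017
spice [ 0.5341 -0.1646  0.105 ] rel tcp stand x,y 0.0355 -0.1394
```

>>> apply_moves:
  targets:
    - [0,-1.0,-1,0,0,0]
    - [0,-1.0,-2,0,0,0]
    - [0,0,-3,0,0,0]
    - [0,0,-3,0,0,0]
    - [0,0,-2.5,0,0,0]
    - [0,0,-2,0,0,0]
    - [0,0,-1.5,0,0,0]
    - [0,0,-0.8,0,0,0]
    - [0,0,0,0,0,0]
    - [0,0,0,0,0,0]

```text
clock: 2.98
position: [0.5375, -0.0412, 0.0439]
tcp_rot: [-0.0, 0.133, 0.991, 0.0]
wrist_force: [1.4, 0.2, 0.2]
gripper_width: 1.003
grasp_force: 0.0
```

```bash
python3 - <<'E'
from h import *
s=save('side','s1'); cv2.imwrite('pics/s1c.png',cv2.resize(s['color'][170:245,300:420,::-1],(800,500),interpolation=cv2.INTER_CUBIC))
E
```

```text
(no output)
```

View pics/s1c.png

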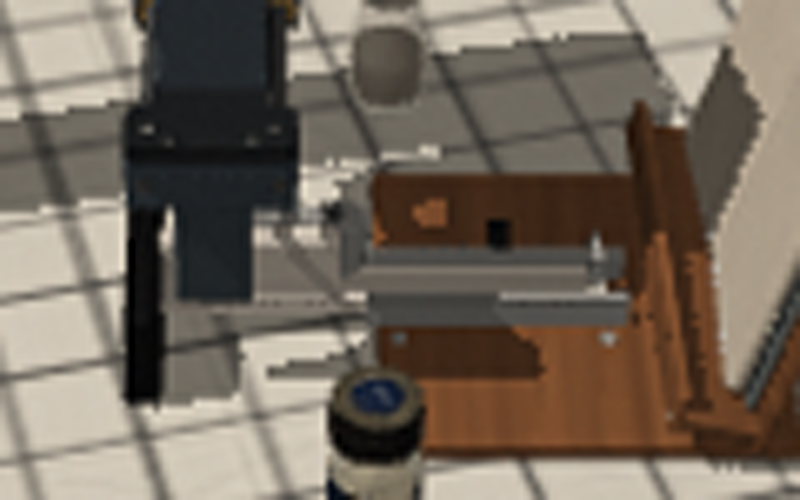

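The fingers are astride the post and lever, just inboard of the foot. The pointer is at crop (597,238) and the mark at (498,222). Next I'll pull part of the way.

```bash
python3 - <<'E'
from h import *
s=load('s1'); k=800/120
S=lambda x,y,z: atz(s,300+(x+.5)/k-.5,170+(y+.5)/k-.5,z)[:2]
X=np.array([.9647,-.2635]);Y=np.array([.2635,.9647])
p=S(597,236,.045)
for z in(.045,.04,.035):
  m=S(498,222,z); d=p-m; print(z,p,m,'dx,dy',d@X,d@Y)
E
```

```text
0.045 [ 0.71394414 -0.08127984] [ 0.67155629 -0.05908765] dx,dy 0.04673920149852222 -0.010239608827856801
0.04 [ 0.71394414 -0.08127984] [ 0.67367528 -0.0534075 ] dx,dy 0.0461917361392195 -0.016277608624343864
0.035 [ 0.71394414 -0.08127984] [ 0.67579426 -0.04772734] dx,dy 0.045644270779916715 -0.02231560842083071
```

>>> apply_moves:
  targets:
    - [-0.3,0.08,0,0,0,0]
    - [-0.4,0.11,0,0,0,0]
    - [-0.5,0.14,0,0,0,0]
    - [-0.6,0.16,0,0,0,0]
    - [-0.6,0.16,0,0,0,0]
    - [-0.6,0.16,0,0,0,0]
    - [-0.5,0.14,0,0,0,0]
    - [-0.4,0.11,0,0,0,0]
    - [-0.3,0.08,0,0,0,0]
    - [0,0,0,0,0,0]
    - [0,0,0,0,0,0]
    - [0,0,0,0,0,0]

```text
clock: 4.03
position: [0.4956, -0.0299, 0.0439]
tcp_rot: [-0.0, 0.133, 0.991, 0.0]
wrist_force: [3.2, -1.0, 3.2]
gripper_width: 0.997
grasp_force: 1.7
```

```bash
python3 - <<'E'
from h import *
s=save('side','s2'); cv2.imwrite('pics/s2c.png',cv2.resize(s['color'][190:230,340:420,::-1],(800,400),interpolation=cv2.INTER_CUBIC))
E
```

```text
(no output)
```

View pics/s2c.png

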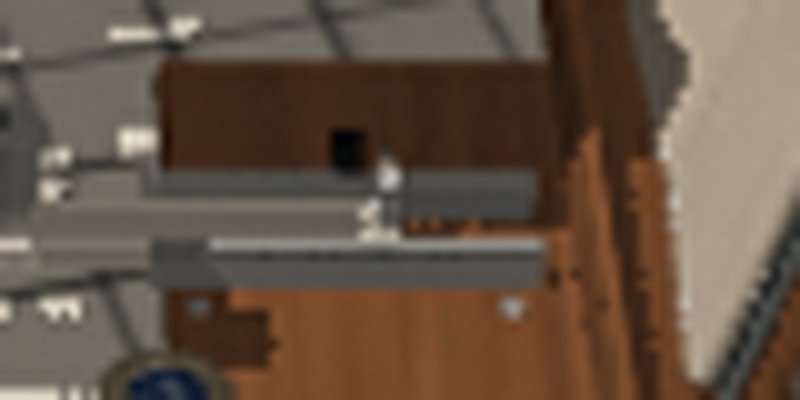

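```bash
python3 - <<'E'
from h import *
s=load('s2'); k=10
S=lambda x,y,z: atz(s,340+(x+.5)/k-.5,190+(y+.5)/k-.5,z)[:2]
X=np.array([.9647,-.2635]);Y=np.array([.2635,.9647])
p=S(388,152,.045)
for y in(130,148):
  d=p-S(347,y,.045); print('dx,dy',d@X,d@Y)
q=np.r_[p,.045]; print(proj(s,[q,q+np.r_[X,0]*.01,q+np.r_[Y,0]*.01,q+[0,0,.01]]))
im=cv2.imread('pics/s2.png').sum(2); print(im[200:210,370:384])
E
```

```text
dx,dy 0.01249397290898446 -0.01093913283334938
dx,dy 0.012960351392392369 -0.0019219721451025225
[[378.35       204.75      ]
 [381.4901278  204.76081208]
 [378.16709903 202.74977982]
 [378.51581456 202.33275289]]
[[128 134 135 128 127 126 126 121 120 127 124 112 111 112]
 [131 131 136 133 127 128 129 125 118 125 121 113 111 113]
 [129 132 131 122 119 118 122 124 118 124 123 116 112 114]
 [126 134 128  32  16  30  71 127 115 123 122 116 106 110]
 [128 135 129  30  17  32  77 128 117 122 124 116 108 114]
 [124 128 127  34  33  31  73 132 193 147 114 111 104 115]
 [140 145 141  67  27  42  82 174 368 278 123 121 124 129]
 [222 223 223 190 131 132 154 248 481 525 207 219 219 218]
 [225 227 227 232 231 232 221 240 484 425 214 230 229 233]
 [222 224 224 222 222 218 215 254 215 218 192 199 202 203]]
```

The pointer tip is at u≈378.3 and the clip centre at u≈374.4 (side image). That leaves about 12.5 mm.

>>> apply_moves:
  targets:
    - [-0.3,0.08,0,0,0,0]
    - [-0.3,0.08,0,0,0,0]
    - [-0.3,0.08,0,0,0,0]
    - [-0.3,0.09,0,0,0,0]
    - [0,0,0,0,0,0]
    - [0,0,0,0,0,0]
    - [0,0,0,0,0,0]
    - [0,0,0,0,0,0]
    - [0,0,0,0,0,0]

```text
clock: 4.83
position: [0.4836, -0.0267, 0.0437]
tcp_rot: [-0.0, 0.133, 0.991, 0.0]
wrist_force: [3.8, -1.8, 2.8]
gripper_width: 1.005
grasp_force: 1.8
```

```bash
python3 - <<'E'
from h import *
s=save('side','s3'); t=save('top','t3')
a=cv2.resize(s['color'][195:225,350:400,::-1],(800,480),interpolation=cv2.INTER_CUBIC)
b=cv2.resize(t['color'][135:180,300:350,::-1],(400,360),interpolation=cv2.INTER_CUBIC)
cv2.imwrite('pics/s3c.png',a)
im=s['color'].astype(int).sum(2); print(im[200:211,369:383]); 
im=t['color'].astype(int).sum(2); print(im[145:162,314:334])
E
```

```text
[[121 128 130 136 130 126 123 126 120 120 124 124 115 114]
 [125 128 131 137 133 125 127 127 124 116 126 121 116 113]
 [123 128 135 134 121 119 119 124 124 118 122 124 114 109]
 [127 127 131 130  28  15  27  75 123 119 123 123 117 107]
 [125 125 130 128  26  37  36  74 122 116 122 123 118 109]
 [120 124 124 125  44 167 107  67 124 114 123 122 115 102]
 [125 139 142 136 114 364 240  67 140 133 134 136 125 125]
 [203 222 228 215 237 520 462 143 219 221 220 223 222 219]
 [229 228 254 225 236 386 444 222 227 228 229 230 231 233]
 [223 222 222 272 254 218 217 193 194 200 199 201 200 203]
 [336 334 338 413 490 251 250 198 199 200 202 205 201 205]]
[[105 108 107 107 105 108 109 109 115 141 174 177 172 187 190 190 192 195
  203 237]
 [102 104 105 106 105 108 109 109 118 149 174 178 183 197 200 196 194 189
  204 265]
 [103 102 100  99 101 102 107 106 120 151 169 177 194 202 205 204 202 192
  204 272]
 [111 107 101  98 102  97 102 106 125 157 167 173 197 207 205 207 204 190
  195 268]
 [108 108 108 106 101  98 101 113 139 164 174 180 195 201 204 205 202 186
  211 277]
 [107 106 108 107 107 108
[... 295 characters left out ...]
 181 212
  276 282]
 [110 108 106 100  84  51  48  75 123 153 159 166 166 168 177 185 190 244
  291 269]
 [111 112 109 105  82  47  41  69 115 184 248 282 288 271 227 197 201 260
  295 251]
 [113 114 111 105  96  77  76  98 157 261 341 357 363 351 297 244 216 269
  293 241]
 [112 113 115 111 111 109 127 149 203 314 383 367 358 359 354 311 260 283
  284 235]
 [111 110 111 112 112 126 162 181 216 304 377 392 376 374 397 363 300 300
  274 223]
 [103 106 107 107 115 130 163 185 208 273 334 373 394 419 435 380 312 302
  254 214]
 [105 103 101 105 117 138 169 180 208 258 285 307 352 418 436 369 308 294
  238 206]
 [102 102 105 111 117 151 179 181 215 255 268 276 306 382 404 341 305 290
  234 209]]
```

View pics/s3c.png

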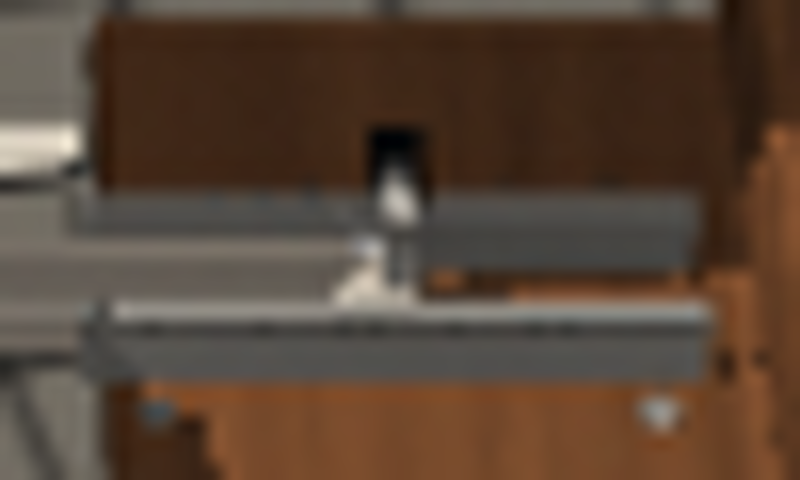

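The pointer is now level with the clip: both are at u≈374.3, within about 1 mm. The lever is still open, so I'll pinch it closed.

>>> apply_moves:
  targets:
    - [0,0,0,0,0,0]
    - [0,0,0,0,0,0]
    - [0,0,0,0,0,0]
    - [0,0,0,0,0,0]
    - [0,0,0,0,0,0]
    - [0,0,0,0,0,0]
    - [0,0,0,0,0,0]
    - [0,0,0,0,0,0]
    - [0,0,0,0,0,0]
    - [0,0,0,0,0,0]
    - [0,0,0,0,0,0]
    - [0,0,0,0,0,0]
    - [0,0,0,0,0,0]
    - [0,0,0,0,0,0]
    - [0,0,0,0,0,0]
    - [0,0,0,0,0,0]
  hand: -1
  squeeze: 25

```text
clock: 6.27
position: [0.4831, -0.0276, 0.0437]
tcp_rot: [-0.0, 0.132, 0.991, -0.001]
wrist_force: [2.4, -5.2, 0.4]
gripper_width: 0.253
grasp_force: 26.7
```

```bash
python3 - <<'E'
from h import *
s=save('side','s4'); o=r.observe(); print(o['gripper_width']*91,o['wrist_force'],o['position'])
cv2.imwrite('pics/s4c.png',cv2.resize(s['color'][180:240,300:400,::-1],(800,480),interpolation=cv2.INTER_CUBIC))
print(s['color'].astype(int).sum(2)[200:211,369:383])
E
```

```text
23.480681895634422 [ 1.44189235 -5.2931214   1.0788199 ] [ 0.48305967 -0.0276281   0.04365218]
[[124 125 134 134 129 124 126 128 124 120 126 121 115 110]
 [124 127 134 135 132 126 128 127 121 117 125 123 113 108]
 [125 126 132 134 121 118 118 123 122 115 125 120 115 113]
 [128 130 133 132  30  16  30  78 123 119 124 124 114 109]
 [123 127 131 128  27  39  34  73 126 117 121 123 115 106]
 [119 121 128 126  47 167 105  68 127 112 118 125 114 106]
 [123 139 143 134 111 368 239  70 137 135 134 138 125 124]
 [206 225 225 215 235 519 464 143 223 218 217 223 221 218]
 [227 229 256 224 234 383 446 217 227 228 232 230 229 235]
 [221 221 224 273 256 215 217 191 199 200 202 204 200 202]
 [337 337 339 414 495 251 236 196 202 201 202 204 204 204]]
```

View pics/s4c.png

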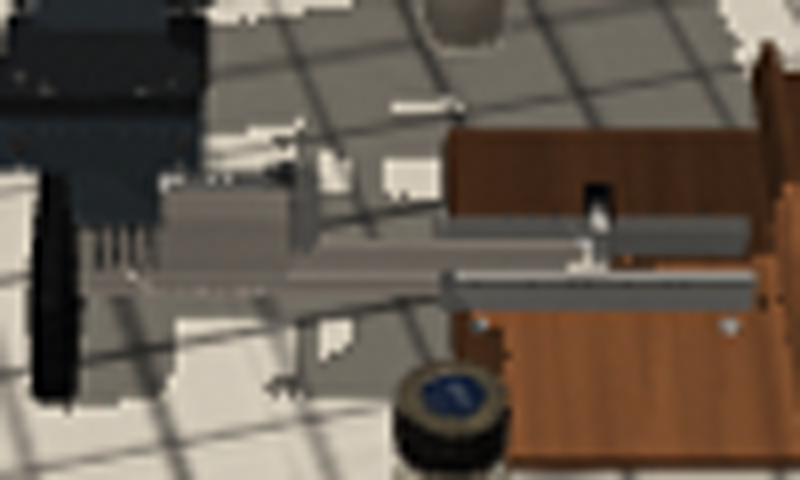

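The lever is closed: the opening is about 24 mm and the grip 26.7 N. The pointer pixels haven't changed and are still level with the clip, so I'm handing in.

```bash
python3 -c "
from h import *
print(r.hand_in())"
```

```text
the job is handed in; nothing more can be done
None
```

I drew the leg out level with the marker clip (within about 1 mm in the side image), pinched the lever closed against the post at about 27 N, and handed the job in while still holding; the verdict was not reported back.

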